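Extend the camera mount beside the yoghurt pot and hold it up

TASK

We are about to film the yoghurt pot: find which of the two telescopic camera mounts it stands beside, press that mount's release button right in, then pull its head straight up past the first stop to the second stop, so that both sections are fully out. Finish while still gripping the head and holding it at full height (it springs back if let go), so that I can fit the camera. Leave the other mount, beside the tin, as it is, and do not shift the pot or the tin.

Things in the scene. Friction and masses are not known exactly. Their poses are not given: they have to be found in the camera images.
- yoghurt_pot: Yoghurt pot with a foil lid, tapered, 72 mm across, 71 mm tall, loose, standing beside one of the two mounts (centre about 110 mm from that mount's post, the other mount is at least 180 mm away). Origin: centre of its underside, on the table.
- small_tin: Small straight-sided food tin, 57 mm across, 72 mm tall, loose, standing beside the other mount in the same way. Origin: centre of its underside, on the table.
- mount_a: The left mount (larger y): black round base 100 mm across, stuck to the table, and a fixed 36 mm post up to 100 mm above it, on whose axis the sections slide up. Origin: centre of the base on the table. z is up; the y axis points from the post to the release button.
- mount_a_head: Black round screw head on top of the left mount (larger y), to grip and pull. 30 mm tall, 28 mm across, with a 33 mm flange over its top 4 mm and a 6 mm stud 8 mm tall on top; any grip yaw works. Origin: its centre, on the post axis, 137 mm above the table when pushed in; 11 mm of bare 15 mm rod shows below it, then a 28 mm collar.
- mount_a_press (a point): Centre of the top of the left mount (larger y)'s round grey release button, 19 mm across, which faces up, 100 mm above the table, at the end of an arm 70 mm to the side of the post axis. Press straight down 6 mm (about 3 N, then a hard stop); it stays down when let go.
- mount_a_button (a joint): Travel of the left mount (larger y)'s release button in m: 0 up (latched), 0.006 pressed right in.
- mount_a_rod (a joint): Extension in m of the left mount (larger y)'s thin inner rod, which carries the head: 0 pushed in, 0.060 at its stop (the first stop). Slides straight up, drag about 2 N, stays where left; comes out first.
- mount_a_tube (a joint): Extension in m of the left mount (larger y)'s 25 mm middle tube, which carries the rod: 0 pushed in, 0.070 at its stop (the second stop, head then 130 mm higher than at the start). Latched at 0 until the button has been pressed in; straight up, against a spring and drag (5 N rising to 8 N), and it springs back if let go.
- mount_b: The right mount (smaller y): black round base 100 mm across, stuck to the table, and a fixed 36 mm post up to 100 mm above it, on whose axis the sections slide up. Origin: centre of the base on the table. z is up; the y axis points from the post to the release button.
- mount_b_head: Black round screw head on top of the right mount (smaller y), to grip and pull. 30 mm tall, 28 mm across, with a 33 mm flange over its top 4 mm and a 6 mm stud 8 mm tall on top; any grip yaw works. Origin: its centre, on the post axis, 137 mm above the table when pushed in; 11 mm of bare 15 mm rod shows below it, then a 28 mm collar.
- mount_b_press (a point): Centre of the top of the right mount (smaller y)'s round grey release button, 19 mm across, which faces up, 100 mm above the table, at the end of an arm 70 mm to the side of the post axis. Press straight down 6 mm (about 3 N, then a hard stop); it stays down when let go.
- mount_b_button (a joint): Travel of the right mount (smaller y)'s release button in m: 0 up (latched), 0.006 pressed right in.
- mount_b_rod (a joint): Extension in m of the right mount (smaller y)'s thin inner rod, which carries the head: 0 pushed in, 0.060 at its stop (the first stop). Slides straight up, drag about 2 N, stays where left; comes out first.
- mount_b_tube (a joint): Extension in m of the right mount (smaller y)'s 25 mm middle tube, which carries the rod: 0 pushed in, 0.070 at its stop (the second stop, head then 130 mm higher than at the start). Latched at 0 until the button has been pressed in; straight up, against a spring and drag (5 N rising to 8 N), and it springs back if let go.

How it is judged:
By the outcome, as a careful person would: the job done as asked, in the order asked, and still so for the second after the job is handed in, while the arm keeps its last pose, push and grip.
It also fails if it takes over 42 s, if anything falls off the work surface, if the arm or the gripper's body presses on something with over 40 N, if the wrist force passes 120 N, or if a joint passes its speed limit or range.

ROBOT

A 7-joint arm with a two-finger parallel gripper is mounted at the origin on a cart in front of the work surface, level with it; the furniture and walls round the work are solid. World frame = base frame: x ahead of the robot, y to its left, z up, the work surface at z = 0. Lengths are in m, angles in rad, forces in N, time in s.
With the tool pointing down it reaches from about 0.4 to 0.9 m from the base axis. Payload 5.5 kg.
Tool frame: the origin (TCP) lies on the centre line of the jaws, within the pads' length; the fingertips stand 25 mm ahead of it and the grasp point (between the pads) lies 6 mm ahead of it; z points along the fingers, y is the line along which they close (so a half turn about z gives the same grasp; the last joint's range is limited). The gripper opens to 92 mm and grips with 3 to 60 N. Pads are 19 mm wide; open, the fingers measure 130 mm over their backs; the gripper's body (75 mm by 190 mm) begins 47 mm behind the grasp point.
Start: joints at [1.427, 0.501, -0.427, 1.55, 0.221, 1.138, -0.21], TCP at [0.257, -0.597, 0.252] pointing down, gripper open.
Joint ranges: [-2.88, 2.88], [-0.31, 2.03], [-1.54, 1.56], [0.2, 2.42], [-1.41, 4.55], [0.19, 2.02], [-2.57, 2.57]. Speed limits (rad/s): [2.57, 2.57, 3.14, 3.14, 3.14, 3.14, 3.14].

INTERFACE

Orientations are given as [roll, pitch, yaw] about the fixed x, y, z axes, in that order (R = Rz(yaw) Ry(pitch) Rx(roll)).
In Python, from plant import env, cams gives the robot as it stands.
- The arm moves only by the tool drive_tool, never from a script. Its argument "series" is a list of rows, each a list of 7 numbers: the shift along the tool's x, y, z in units of 40 mm (1.0 is 40 mm), then the turn, a rotation vector about the tool's x, y, z in rad, then the finger opening in mm, from 0 to 91.8. In form: [[dx, dy, dz, rx, ry, rz, gripper], ...]. A call has 1 to 20 rows; each row shifts and turns the commanded pose from where the row before left it, along the tool's axes as they then stand; what a row does not reach is not made up. A row lasts 1/12 s, in which the tool goes at most 41.7 mm and 7.16 degrees, less where a joint would pass 70% of its speed; a pose out of reach is approached as far as the arm can. A call is refused whole if a number of a shift passes 1 or a number of a turn 0.125, either way. A call with a gripper value outside its range is refused whole. The fingers move at their own pace and stop on an object; "grip_force" is the grip in N (left out, the last holds). Time passes only in rows, so rows that do not move let the fingers close. It gives the time, the measured TCP pose, the force, the opening and the grip force at its end, in the units of the state.
- env.observe(): the state, without advancing time (a new reading comes with each control period).
- cams.grab_frame(name): name is "scene" or "top"; returns the picture (420x560x3 uint8, red, green, blue); there is no depth.
- cams.calibration(name): a dict with "intrinsics" (3x3 intrinsics, pixels), "world_to_cam" (4x4, takes a point from world to camera coordinates). Camera axes: x right, y down, z forward; pixel columns grow to the right and rows downward; lengths in m; the calibration is good to about 2 mm. A picture is of the moment at which its call begins. calibration takes no time and is no camera call.
- env.close_job(): hands the job in; it is judged then, once.
Trained networks look in the newest picture that a camera, given by its name, has taken for a name from the list of things; names that differ only in an ending like _2 or _b are one class to them, and where a whole thing is asked for, a point or a joint stands for the part that bears it (a point fixed in the world has none). Each returns a list of dicts, best first, with "p" (0 to 1); they miss things now and then, are a little off and sometimes report something else, mostly with a low value. They report only what shows in the picture. A call takes as long as a camera call.
- cams.find_in(camera, thing): "at" ([x, y, z] in m, in world coordinates, good to about 4 mm: the middle of the surface that is visible of it).
The state is a dict: "time": time; "qpos": joint angles; "joint_velocities": joint speeds; "effort": joint torques, N m; "position": TCP position; "eef_rot": TCP orientation; "force": force on the tool from outside, world axes, zero at the start; "ft_torque": the same for the moment, N m; "opening": opening from 0.0 (shut) to 1.0 (fully open); "finger_force": force on a finger pad.
Only numpy, scipy, OpenCV 4.12 (cv2) and the standard library are available. Lean on these libraries where they do the work, as an engineer would, in place of code of your own. Each camera call takes 0.05 s, during which the arm holds its last target. There are 200 camera calls.

## Working session

There is one attempt and no reset: what is moved stays moved. The work goes in short steps, Python scripts to look and compute and a tool call to move; the robot and the scene stay as the last step left them, time stands still between calls to the robot, and variables do not carry over. Pictures are saved under pics/ and viewed, at most 10 in all, crops included, and the job is handed in when it is done.

Besides the shell and the picture viewer there is one more tool, called after "Request:" by a JSON object that holds its "api" and its "payload", one argument or row to a line. drive_tool: Moves the arm, as the interface text tells. Its arguments: {"type":"object","properties":{"series":{"type":"array","items":{"type":"array","items":{"type":"number"}}},"grip_force":{"type":"number"}},"required":["series"]}

```bash
mkdir -p pics
python3 - <<'E'
from plant import env,cams
import cv2,numpy as np
for c in("scene","top"):
    im=cams.grab_frame(c); cv2.imwrite(f"pics/{c}0.png",im[:,:,::-1])
    for t in("yoghurt_pot","small_tin","mount_a","mount_a_head","mount_a_press"):
        for d in cams.find_in(c,t)[:3]: print(c,t,np.round(d["at"],3),round(d["p"],2))
s=env.observe();print(s["time"],s["position"],s["eef_rot"],s["force"],s["opening"])
E
```

```text
scene yoghurt_pot [ 0.528 -0.477  0.068] 0.58
scene small_tin [0.509 0.004 0.071] 0.71
scene mount_a [0.507 0.112 0.035] 0.84
scene mount_a [ 0.515 -0.363  0.051] 0.62
scene mount_a_head [0.508 0.103 0.154] 0.53
top yoghurt_pot [ 0.537 -0.484  0.07 ] 0.71
top small_tin [ 0.513 -0.014  0.068] 0.8
top small_tin [0.515 0.166 0.099] 0.51
top mount_a [ 0.518 -0.366  0.022] 0.8
top mount_a [0.51  0.095 0.014] 0.61
top mount_a_head [0.507 0.097 0.148] 0.51
0.6 [ 0.25723243 -0.59695422  0.25176451] [ 3.14149490e+00 -3.47720388e-05  4.06810790e-01] [0.13406194 0.13943058 1.01940303] 1.0034910418016134
```

View pics/scene0.png

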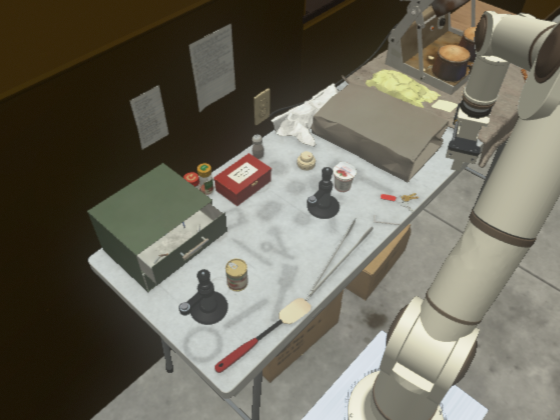

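View pics/top0.png

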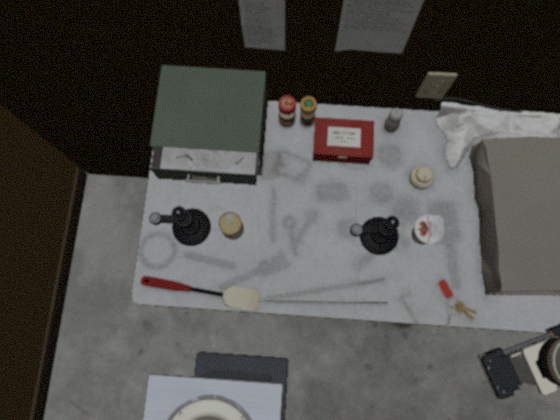

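The pot (white, top view px (428,230)) stands beside the right mount, mount_b (base px (380,236), button (357,230), head (392,223)). The tin is beside mount_a. I'll measure mount_b from enlarged crops.

```bash
cat > h.py <<'E'
import numpy as np
from plant import env,cams
def back(c,u,v,z):
    k=cams.calibration(c);K=np.array(k["intrinsics"]);T=np.array(k["world_to_cam"])
    R,t=T[:3,:3],T[:3,3];o=-R.T@t;d=R.T@np.linalg.solve(K,[u,v,1.]);return o+d*(z-o[2])/d[2]
def proj(c,p):
    k=cams.calibration(c);q=np.array(k["world_to_cam"])@np.r_[p,1];q=np.array(k["intrinsics"])@q[:3];return q[:2]/q[2]
E
python3 - <<'E'
import cv2,numpy as np
from h import *
a=cv2.imread("pics/top0.png")[195:265,335:455];b=cv2.imread("pics/scene0.png")[155:225,290:410]
o=[cv2.resize(cv2.convertScaleAbs(x,alpha=1.8,beta=15),None,fx=5,fy=5,interpolation=cv2.INTER_CUBIC)[:299] for x in(a,b)]
cv2.imwrite("pics/crop.png",np.vstack(o))
print(back("top",380,236,0),back("top",392,223,.15),back("top",357,230,.1))
E
```

```text
[ 0.52251155 -0.38446362  0.        ] [ 0.52201479 -0.38124329  0.15      ] [ 0.5118806  -0.31088594  0.1       ]
```

View pics/crop.png

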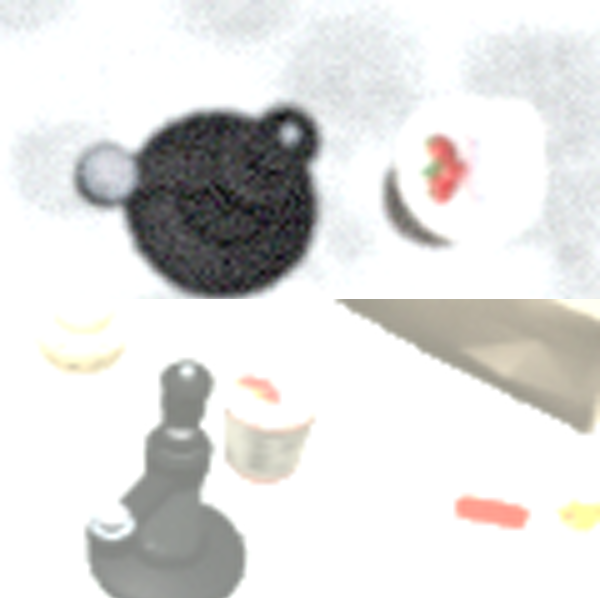

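Run:
```python
from h import *
print("stud",back("top",392.8,221.1,.160),back("scene",327,169.2,.160))
print("btn",back("top",356,229.4,.1),back("scene",311.9,199.2,.1))
print("base",back("top",379,235.4,0))
print("pot",back("top",428.5,229.5,.071))
s=env.observe();print(np.round(s["qpos"],3))
```

```text
stud [ 0.52402045 -0.38073778  0.16      ] [ 0.52533234 -0.38068452  0.16      ]
btn [ 0.51315869 -0.30850826  0.1       ] [ 0.51472163 -0.30799573  0.1       ]
base [ 0.52390162 -0.38188969  0.        ]
pot [ 0.53117715 -0.48648114  0.071     ]
[ 1.427  0.501 -0.427  1.55   0.221  1.138 -0.21 ]
```

Request:
{"api": "drive_tool", "payload": {
  "series": [
    [0.73,-0.34,0,0,0,0,0],
    [0.73,-0.34,0,0,0,0,0],
    [0.73,-0.34,0,0,0,0,0],
    [0.73,-0.34,0,0,0,0,0],
    [0.73,-0.34,0,0,0,0,0],
    [0.73,-0.34,0,0,0,0,0],
    [0.73,-0.34,0,0,0,0,0],
    [0.73,-0.34,0,0,0,0,0],
    [0.73,-0.34,0,0,0,0,0],
    [0.73,-0.34,0,0,0,0,0],
    [0.73,-0.34,0,0,0,0,0],
    [0.73,-0.34,0,0,0,0,0],
    [0,0,0,0,0,-0.119,0],
    [0,0,0,0,0,-0.119,0],
    [0,0,0,0,0,-0.119,0],
    [0,0,0,0,0,-0.119,0],
    [0,0,0,0,0,-0.119,0],
    [0,0,0,0,0,-0.119,0],
    [0,0,0,0,0,-0.119,0],
    [0,0,0,0,0,-0.119,0]
  ],
  "grip_force": 40
}}

```text
time: 2.27
position: [0.5145, -0.3085, 0.2519]
eef_rot: [3.141, 0.0, 1.365]
force: [-0.7, 0.2, 0.2]
opening: 0.007
finger_force: 0.0
```

Request:
{"api": "drive_tool", "payload": {
  "series": [
    [0,0,0,0,0,-0.119,0],
    [0,0,0,0,0,-0.119,0],
    [0,0,0,0,0,-0.119,0],
    [0,0,0,0,0,0,0],
    [0,0,0,0,0,0,0]
  ]
}}

```text
time: 2.68
position: [0.5144, -0.3085, 0.2517]
eef_rot: [3.141, -0.0, 1.712]
force: [-0.0, 0.2, 0.1]
opening: 0.003
finger_force: 0.0
```

Request:
{"api": "drive_tool", "payload": {
  "series": [
    [0,0,0.5,0,0,0,0],
    [0,0,0.6,0,0,0,0],
    [0,0,0.6,0,0,0,0],
    [0,0,0.6,0,0,0,0],
    [0,0,0.5,0,0,0,0],
    [0,0,0.2,0,0,0,0],
    [0,0,0,0,0,0,0],
    [0,0,0,0,0,0,0],
    [0,0,0,0,0,0,0]
  ]
}}

```text
time: 3.43
position: [0.5156, -0.3087, 0.1332]
eef_rot: [3.14, 0.001, 1.715]
force: [-0.4, -0.1, -0.1]
opening: 0.001
finger_force: 0.0
```

Request:
{"api": "drive_tool", "payload": {
  "series": [
    [0,0,0.08,0,0,0,0],
    [0,0,0.08,0,0,0,0],
    [0,0,0,0,0,0,0],
    [0,0,0,0,0,0,0]
  ]
}}

```text
time: 3.77
position: [0.5144, -0.3085, 0.1255]
eef_rot: [-3.142, 0.0, 1.716]
force: [-0.4, 1.0, 0.3]
opening: 0.004
finger_force: 0.0
```

Request:
{"api": "drive_tool", "payload": {
  "series": [
    [0,0,0.08,0,0,0,0],
    [0,0,0.05,0,0,0,0],
    [0,0,0,0,0,0,0],
    [0,0,0,0,0,0,0]
  ]
}}

```text
time: 4.1
position: [0.5146, -0.3085, 0.12]
eef_rot: [3.141, 0.0, 1.716]
force: [0.0, -0.6, 0.7]
opening: 0.001
finger_force: 0.2
```

Request:
{"api": "drive_tool", "payload": {
  "series": [
    [0,0,0.05,0,0,0,0],
    [0,0,0,0,0,0,0],
    [0,0,0,0,0,0,0]
  ]
}}

```text
time: 4.35
position: [0.5146, -0.3085, 0.1193]
eef_rot: [-3.141, 0.001, 1.716]
force: [-3.3, 1.5, 10.5]
opening: 0.004
finger_force: 5.1
```

Request:
{"api": "drive_tool", "payload": {
  "series": [
    [0,0,0.03,0,0,0,0],
    [0,0,0,0,0,0,0],
    [0,0,0,0,0,0,0]
  ]
}}

```text
time: 4.6
position: [0.5146, -0.3085, 0.1191]
eef_rot: [-3.141, 0.002, 1.716]
force: [-6.6, 1.9, 18.3]
opening: 0.005
finger_force: 9.2
```

Run:
```python
from h import *
import cv2
c=[]
for n in("top","scene"):
    im=cams.grab_frame(n)[:,:,::-1]; u,v=proj(n,[.518,-.345,.1]).astype(int)
    c.append(cv2.resize(cv2.convertScaleAbs(im[v-35:v+35,u-60:u+60],alpha=1.8,beta=15),None,fx=5,fy=5,interpolation=cv2.INTER_CUBIC)[:299])
cv2.imwrite("pics/c2.png",np.vstack(c))
```

```text
(no output)
```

View pics/c2.png

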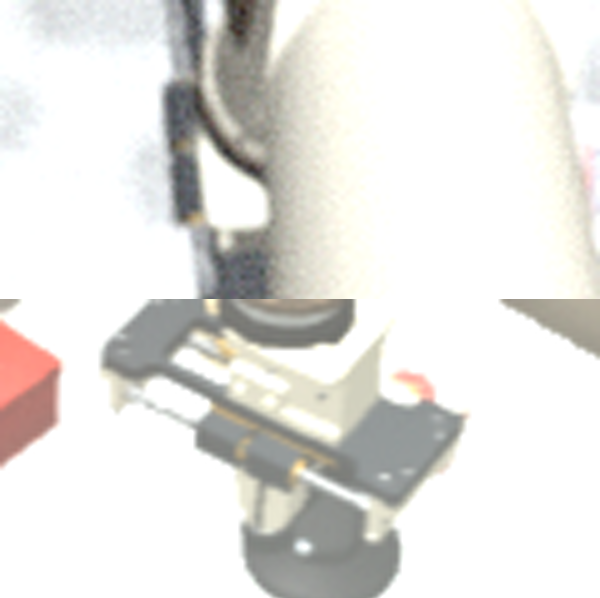

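Request:
{"api": "drive_tool", "payload": {
  "series": [
    [0,0,-0.3,0,0,0,0],
    [0,0,-0.7,0,0,0,0],
    [0,0,-0.7,0,0,0,0],
    [0,0,-0.6,0,0,0,0],
    [0,0,-0.5,0,0,0,0],
    [-0.4,0,0,0,0,0,70],
    [-0.6,0,0,0,0,0,70],
    [-0.5,0,0,0,0,0,70],
    [-0.33,0,0,0,0,0,70],
    [0,0,0,0,0,0,70],
    [0,0,0,0,0,0,70],
    [0,0,0,0,0,0,70]
  ]
}}

```text
time: 5.7
position: [0.5253, -0.3789, 0.2287]
eef_rot: [3.141, -0.002, 1.717]
force: [0.6, -0.0, 0.2]
opening: 0.457
finger_force: 0.0
```

Request:
{"api": "drive_tool", "payload": {
  "series": [
    [-0.04,0,0,0,0,0,70],
    [0,0,0,0,0,0,70],
    [0,0,0,0,0,0,70],
    [0,0,0,0,0,0,70],
    [0,0,0,0,0,0,70]
  ]
}}

```text
time: 6.12
position: [0.5253, -0.3821, 0.2291]
eef_rot: [3.142, 0.0, 1.716]
force: [0.5, 0.0, -0.1]
opening: 0.757
finger_force: 0.0
```

Request:
{"api": "drive_tool", "payload": {
  "series": [
    [0,0,0.4,0,0,0,70],
    [0,0,0.5,0,0,0,70],
    [0,0,0.5,0,0,0,70],
    [0,0,0.4,0,0,0,70],
    [0,0,0.25,0,0,0,70],
    [0,0,0.08,0,0,0,70],
    [0,0,0,0,0,0,70],
    [0,0,0,0,0,0,70],
    [0,0,0,0,0,0,70]
  ]
}}

```text
time: 6.87
position: [0.5261, -0.3827, 0.1451]
eef_rot: [3.14, 0.001, 1.716]
force: [-0.1, 0.2, 0.1]
opening: 0.765
finger_force: 0.0
```

Request:
{"api": "drive_tool", "payload": {
  "series": [
    [0,0,0,0,0,0,20],
    [0,0,0,0,0,0,20],
    [0,0,0,0,0,0,20],
    [0,0,0,0,0,0,20],
    [0,0,0,0,0,0,20],
    [0,0,0,0,0,0,20],
    [0,0,0,0,0,0,20],
    [0,0,0,0,0,0,20],
    [0,0,0,0,0,0,20],
    [0,0,0,0,0,0,20]
  ],
  "grip_force": 40
}}

```text
time: 7.7
position: [0.5252, -0.3825, 0.1438]
eef_rot: [-3.141, -0.0, 1.716]
force: [-1.1, -0.4, 1.3]
opening: 0.324
finger_force: 40.0
```

Request:
{"api": "drive_tool", "payload": {
  "series": [
    [0,0,-0.1,0,0,0,20],
    [0,0,-0.2,0,0,0,20],
    [0,0,-0.2,0,0,0,20],
    [0,0,-0.2,0,0,0,20],
    [0,0,-0.2,0,0,0,20],
    [0,0,-0.2,0,0,0,20],
    [0,0,-0.2,0,0,0,20],
    [0,0,-0.1,0,0,0,20],
    [0,0,0,0,0,0,20],
    [0,0,0,0,0,0,20]
  ]
}}

```text
time: 8.53
position: [0.5253, -0.3825, 0.2003]
eef_rot: [3.141, 0.001, 1.716]
force: [-0.3, 0.1, 0.1]
opening: 0.324
finger_force: 40.0
```

Request:
{"api": "drive_tool", "payload": {
  "series": [
    [0,0,-0.1,0,0,0,20],
    [0,0,-0.1,0,0,0,20],
    [0,0,-0.1,0,0,0,20],
    [0,0,-0.1,0,0,0,20],
    [0,0,0,0,0,0,20],
    [0,0,0,0,0,0,20]
  ]
}}

```text
time: 9.03
position: [0.5252, -0.3824, 0.2159]
eef_rot: [-3.142, 0.0, 1.716]
force: [0.2, -0.7, -4.7]
opening: 0.323
finger_force: 40.0
```

Request:
{"api": "drive_tool", "payload": {
  "series": [
    [0,0,-0.15,0,0,0,20],
    [0,0,-0.2,0,0,0,20],
    [0,0,-0.2,0,0,0,20],
    [0,0,-0.2,0,0,0,20],
    [0,0,-0.2,0,0,0,20],
    [0,0,-0.2,0,0,0,20],
    [0,0,-0.15,0,0,0,20],
    [0,0,-0.08,0,0,0,20],
    [0,0,0,0,0,0,20],
    [0,0,0,0,0,0,20]
  ]
}}

```text
time: 9.87
position: [0.5252, -0.3825, 0.2712]
eef_rot: [3.142, 0.0, 1.716]
force: [-1.1, 0.0, -5.7]
opening: 0.323
finger_force: 40.0
```

Request:
{"api": "drive_tool", "payload": {
  "series": [
    [0,0,-0.06,0,0,0,20],
    [0,0,-0.03,0,0,0,20],
    [0,0,0,0,0,0,20],
    [0,0,0,0,0,0,20],
    [0,0,0,0,0,0,20]
  ]
}}

```text
time: 10.28
position: [0.525, -0.3823, 0.274]
eef_rot: [-3.141, -0.001, 1.716]
force: [-0.8, -0.2, -10.2]
opening: 0.324
finger_force: 40.0
```

Near the stop; a further small push to seat firmly.

Request:
{"api": "drive_tool", "payload": {
  "series": [
    [0,0,-0.03,0,0,0,20],
    [0,0,0,0,0,0,20],
    [0,0,0,0,0,0,20],
    [0,0,0,0,0,0,20]
  ]
}}

```text
time: 10.62
position: [0.5246, -0.3822, 0.2743]
eef_rot: [-3.14, -0.002, 1.716]
force: [1.3, -0.8, -20.7]
opening: 0.326
finger_force: 40.0
```

Run:
```python
from h import *
import cv2
im=cams.grab_frame("scene")[:,:,::-1]; u,v=proj("scene",[.525,-.382,.17]).astype(int)
cv2.imwrite("pics/c3.png",cv2.resize(cv2.convertScaleAbs(im[v-60:v+60,u-70:u+70],alpha=1.8,beta=15),None,fx=4.5,fy=4.5,interpolation=cv2.INTER_CUBIC))
cams.grab_frame("top")
for c in("scene","top"):
  for t in("yoghurt_pot","small_tin"):
    for d in cams.find_in(c,t)[:1]: print(c,t,np.round(d["at"],3),d["p"])
s=env.observe();print(s["time"],s["position"],s["force"])
```

```text
scene yoghurt_pot [0.507 0.17  0.1  ] 0.63
scene small_tin [0.508 0.003 0.071] 0.88
top small_tin [ 0.516 -0.011  0.067] 0.72
10.9167 [ 0.52454757 -0.38212139  0.27441897] [  1.67346771  -1.77538945 -25.75704952]
```

View pics/c3.png

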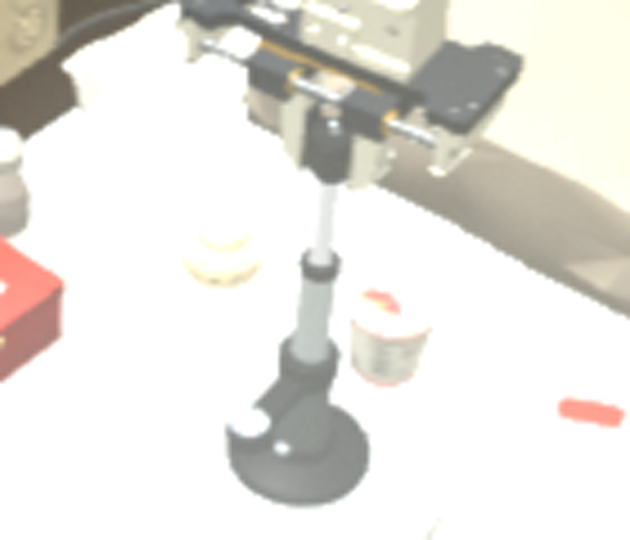

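The picture shows both sections out (rod px (325,220), tube (315,315)), the head gripped and the pot upright in place (388,340). Raising the grip for safety and checking that the hold is steady.

Request:
{"api": "drive_tool", "payload": {
  "series": [
    [0,0,0.01,0,0,0,20],
    [0,0,0,0,0,0,20],
    [0,0,0,0,0,0,20],
    [0,0,0,0,0,0,20],
    [0,0,0,0,0,0,20],
    [0,0,0,0,0,0,20]
  ],
  "grip_force": 55
}}

```text
time: 11.42
position: [0.5246, -0.3822, 0.2744]
eef_rot: [-3.14, -0.001, 1.716]
force: [0.7, -0.6, -26.5]
opening: 0.315
finger_force: 55.0
```

Request:
{"api": "drive_tool", "payload": {
  "series": [
    [0,0,0,0,0,0,20],
    [0,0,0,0,0,0,20],
    [0,0,0,0,0,0,20],
    [0,0,0,0,0,0,20],
    [0,0,0,0,0,0,20],
    [0,0,0,0,0,0,20]
  ]
}}

```text
time: 11.92
position: [0.5247, -0.3822, 0.2744]
eef_rot: [-3.14, -0.001, 1.716]
force: [1.1, -1.9, -25.7]
opening: 0.316
finger_force: 55.0
```

Steady against the second stop.

```bash
python3 -c "
from plant import env
print(env.close_job())"
```

```text
the job is handed in; nothing more can be done
None
```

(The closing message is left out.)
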